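# Find the rocking tub lid and press it home

### The job

On the buffet table stand four identical round tubs with lids, and one lid is not on properly: press the lids lightly near their rims, one after another, until you find the one that rocks under your finger. Then push that lid down in the middle until it is fully home and level, and finish with the closed fingertips still holding it down, so that I can tape it. Do not lean hard on any lid, pick nothing up, and leave the things standing around where they are.

Things in the scene. Friction and masses are not known exactly. Their poses are not given: they have to be found in the camera images.
- lid_a: one of four identical round white lids on cream food tubs, a flat disc 90 mm across with a 10 mm deep plug below that sits loosely in the tub's mouth, 80 g. Origin: centre of its flat top face, z up. On all four lids the top face starts level, 75 mm above the table; at rest they look alike. Which of the four is the loose one changes from start to start.
- lid_b: identical lid, origin as lid_a. Whichever lid is loose rests level on a stiff friction catch 28 mm wide in the middle of its tub. Pressed within 12 mm of its rim it tips about 0.15 rad at under 1 N (the pressed rim sinks about 4 mm), then stops on the tub; released, it falls back level.
- lid_c: identical lid, origin as lid_a. Pressed in the middle, the loose lid goes 4 mm down at about 8 N and stays home, level on its tub's rim, its top then 71 mm above the table. The three sound lids do not give anywhere when pressed.
- lid_d: identical lid, origin as lid_a. Each lid covers an upright tub, 83 mm across at its rim, that is fixed to the table, so pressing does not shift it; the rim lies just under the lid's edge.
- jam: bystander, to be left alone: small jam jar with a metal cap, 38 mm across and 75 mm high; origin at the centre of its underside
- salt: bystander, to be left alone: aluminium salt shaker, dia 40, 77 high; origin at the centre of its underside
- pepper: bystander, to be left alone: dark wooden pepper shaker, dia 38, 73 high; origin at the centre of its underside
- mug: bystander, to be left alone: white mug, 80 mm across and 90 mm high; origin at the centre of its underside
- bowl: bystander, to be left alone: blue bowl, dia 130, 50 high; origin at the centre of its underside
- spoon: bystander, to be left alone: metal spoon with a wooden handle lying flat, 200 mm long; origin at the underside about its middle, x along its length
There are look-alikes about, which are no part of the job. Leave any brown look-alike of the lid_a alone. What is shaped like the lid_d but purple is not meant.

How it is judged:
By the outcome, as a careful person would: the job done as asked, in the order asked, and still so for the second after the job is handed in, while the arm keeps its last pose, push and grip.
It also fails if it takes over 58 s, if anything falls off the work surface, if the arm or the gripper's body presses on something with over 40 N, if the wrist force passes 120 N, or if a joint passes its speed limit or range.

### The arm

A 6-joint arm with a two-finger parallel gripper is mounted at the origin on the work surface. World frame = base frame: x ahead of the robot, y to its left, z up, the work surface at z = 0. Lengths are in mm, angles in degrees, forces in N, time in s.
With the tool pointing down it reaches from about 300 to 850 mm from the base axis. Payload 4.2 kg.
Tool frame: the origin (TCP) lies midway between the tips of the shut fingers; the grasp point (between the pads) lies 19 mm behind it (env.grip_point_offset is the distance from the TCP to the grasp point, in mm); z points along the fingers, x is the direction in which the jaws open and shut, and the axes are right-handed (so a half turn about z gives the same grasp; the last joint's range is limited). The gripper opens to 91 mm and grips with 3 to 60 N. Pads are 32 mm wide; open, the fingers measure 118 mm over their backs; the gripper's body (76 mm by 178 mm) begins 60 mm behind the grasp point.
Start: joints at [-76.433, 18.312, 89.639, -0, 72.044, -1.146], TCP at [146.045, -556.163, 185.176] pointing down, gripper open.
Joint ranges: [-177.97, 177.97], [-48.28, 115.42], [12.27, 149.76], [-77.06, 257.06], [2.81, 150.46], [-146.56, 146.56]. Speed limits (degrees/s): [147.25, 147.25, 180, 180, 180, 180].

### API

Orientations are given as [roll, pitch, yaw] about the fixed x, y, z axes, in that order (R = Rz(yaw) Ry(pitch) Rx(roll)).
In Python, from workcell import env gives the robot as it stands.
- The arm moves only by the shell command python3 -m pendant 'ROWS' [FORCE]. ROWS is JSON, a list of rows, each an object with "xyz": the shift along the tool's x, y, z in m, a list of three; "roll": the turn about the tool's z in degrees; "jaw": the closure, from 0 (fully open) to 1 (shut). A call has exactly 8 rows; each row is the pose to reach, as a shift and turn from the pose commanded when the call began, along the tool's axes at that moment; what a row does not reach only later rows make up. A row lasts 1/8 s, in which the tool goes at most 62.5 mm and 10.7 degrees, less where a joint would pass 70% of its speed; a pose out of reach is approached as far as the arm can. A call with a gripper value outside its range is refused whole. The fingers move at their own pace and stop on an object; FORCE is the grip in N (left out, the last holds). Time passes only in rows, so rows that repeat a pose let the fingers close, or fill a call up. It gives the time, the measured TCP pose, the force and the opening at its end, in the units of the state.
- env.state(): the state, without advancing time (a new reading comes with each control period).
- env.grab_frame(name): name is "side" or "top"; returns (picture, depth): 384x512x3 uint8, blue, green, red; 384x512 float32, mm along the optical axis (not along the pixel's ray), 0 where there is no reading.
- env.camera_params(name): a dict with "camera_matrix" (3x3 intrinsics, pixels), "D" ([k1, k2, p1, p2, k3] as OpenCV has them; the pictures are not rectified), "cam_to_world" (4x4, takes a point from camera to world coordinates). Camera axes: x right, y up, looking along -z (the intrinsics and any distortion apply to the point x, -y, -z); pixel columns grow to the right and rows downward; lengths in mm; the calibration is good to about 2 mm. A picture is of the moment at which its call begins. camera_params takes no time and is no camera call.
- env.job_done(): hands the job in, once; it reports no verdict.
The state is a dict: "time_s": time; "qpos": joint angles; "qvel": joint speeds; "effort": joint torques, N m; "ee_pos": TCP position; "ee_rot": TCP orientation; "force": force on the tool from outside, world axes, zero at the start; "torque": the same for the moment, N m; "gripper_width": finger opening in mm.
Only numpy, scipy, OpenCV 4.12 (cv2) and the standard library are available. Lean on these libraries where they do the work, as an engineer would, in place of code of your own. Each camera call takes 0.05 s, during which the arm holds its last target. There are 200 camera calls.

## Working session

There is one attempt and no reset: what is moved stays moved. The work goes in short steps, Python scripts to look and compute and a shell command to move; the robot and the scene stay as the last step left them, time stands still between calls to the robot, and variables do not carry over. Pictures are saved under pics/ and viewed, about 8 in all and at most 12, crops included, and the job is handed in when it is done.

```bash
mkdir -p pics
cat > h.py <<'E'
import numpy as np, cv2
from workcell import env
def grab(n):
    p,d=env.grab_frame(n); return p,d
def world(n,d):
    c=env.camera_params(n);K=np.array(c["camera_matrix"],float);D=np.array(c["D"],float);T=np.array(c["cam_to_world"],float)
    h,w=d.shape;u,v=np.meshgrid(np.arange(w),np.arange(h))
    q=cv2.undistortPoints(np.stack([u,v],-1).reshape(-1,1,2).astype(np.float64),K,D).reshape(h,w,2)
    P=np.stack([q[...,0]*d,-q[...,1]*d,-d,np.ones_like(d)],-1)
    return (P@T.T)[...,:3]
E
python3 - <<'E'
from h import *
for n in("top","side"):
    p,d=grab(n); cv2.imwrite(f"pics/{n}0.png",p); np.save(f"{n}0.npy",world(n,d)); np.save(f"{n}d.npy",d)
    print(n,env.camera_params(n)["cam_to_world"])
print(env.state())
E
```

```text
top [[ 2.14415363e-02  9.88261560e-01 -1.51259213e-01  3.87584920e+02]
 [-9.99672728e-01  2.33042109e-02  1.05523271e-02 -5.47644626e+01]
 [ 1.39534359e-02  1.50983452e-01  9.88437807e-01  1.16017971e+03]
 [ 0.00000000e+00  0.00000000e+00  0.00000000e+00  1.00000000e+00]]
side [[-9.55725804e-01  2.11239951e-01 -2.04855731e-01  3.93102834e+02]
 [-2.94051697e-01 -7.11714665e-01  6.37962252e-01  5.47576116e+02]
 [-1.10357135e-02  6.69955162e-01  7.42319536e-01  7.63778353e+02]
 [ 0.00000000e+00  0.00000000e+00  0.00000000e+00  1.00000000e+00]]
{'time_s': 0.1, 'qpos': array([-7.64329191e+01,  1.83457926e+01,  8.96990556e+01, -5.95810343e-05,
        7.20424838e+01, -1.14542601e+00]), 'qvel': array([ 0.0918428 , -0.26139622, -0.11690396,  0.06613538,  0.03584779,
       -0.0102655 ]), 'effort': array([ 3.73642706e-04, -4.13331914e+01, -2.32509702e+01,  7.28300144e-02,
        4.21616295e-02, -5.91426692e-05]), 'ee_pos': array([ 145.92308073, -555.67215276,  184.42872828]), 'ee_rot': array([-1.79998311e+02,  8.73157224e-02, -7.52874734e+01]), 'force': array([-0.55896712, -0.04740485, -1.14409489]), 'torque': array([ 0.00842678,  0.02731768, -0.00470847]), 'gripper_width': 91.08803821615517}
```

View pics/top0.png

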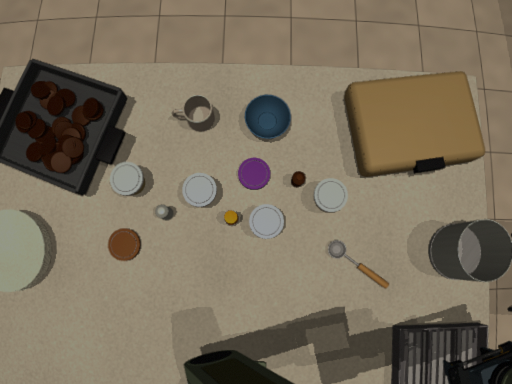

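View pics/side0.png

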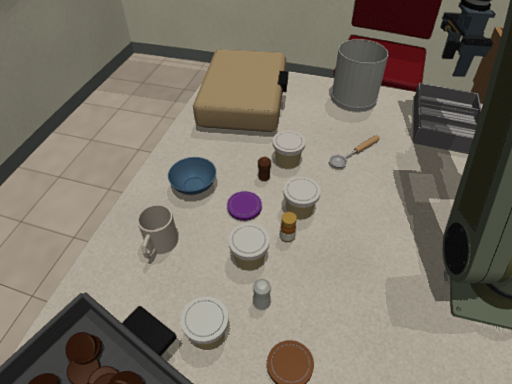

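The top view shows four white lids on tubs, at pixels (127,179), (199,190), (267,221) and (331,195). The purple (254,173) and brown (125,244) discs are look-alikes. Next I measure everything and enlarge the view once to confirm.

Run:
```python
from h import *
p=cv2.imread("pics/top0.png");W=np.load("top0.npy");S=np.load("side0.npy")
ps=cv2.imread("pics/side0.png")
def near(W,c,r,zl,zh):
    m=(np.hypot(W[...,0]-c[0],W[...,1]-c[1])<r)&(W[...,2]>zl)&(W[...,2]<zh); return W[m]
for n,(u,v) in dict(A=(127,179),B=(199,190),C=(267,221),D=(331,195),salt=(163,212),jam=(231,217),pep=(298,179),purple=(254,173),brown=(125,244),mug=(200,112),bowl=(268,118)).items():
    w=W[v,u]; o=[]
    for X in(W,S):
        q=near(X,w[:2],60 if n in"ABCD" else 35,w[2]-8,w[2]+8)
        if len(q)>15:
            (cx,cy),r=cv2.minEnclosingCircle(q[:,:2].astype(np.float32)); o+=[(round(cx),round(cy),round(r),round(float(np.median(q[:,2])),1),len(q))]
    print(n,w.round(),o)
c=cv2.resize(p[140:270,90:370],None,fx=2.8,fy=2.8,interpolation=cv2.INTER_CUBIC); cv2.imwrite("pics/crop.png",c)
```

```text
A [576. 273.  79.] [(580, 277, 46, 75.0, 835), (581, 282, 46, 75.6, 1704)]
B [552.  81.  73.] [(554, 82, 46, 75.2, 933), (557, 86, 46, 75.0, 1175)]
C [475. -98.  72.] [(474, -96, 45, 75.6, 940), (478, -92, 47, 74.7, 892)]
D [ 546. -265.   78.] [(547, -264, 45, 75.7, 891), (550, -260, 46, 75.1, 590)]
salt [491. 173.  74.] [(494, 178, 18, 72.5, 136), (499, 183, 18, 73.9, 223)]
jam [483.  -5.  76.] [(484, -3, 17, 74.5, 145), (488, 1, 18, 74.0, 163)]
pep [ 587. -178.   73.] [(591, -180, 16, 69.9, 81), (597, -175, 15, 69.3, 55)]
purple [612. -62.  12.] [(612, -62, 35, 15.3, 479), (612, -62, 35, 15.1, 444)]
brown [406. 288.  12.] [(406, 288, 35, 14.8, 494), (406, 288, 35, 15.4, 1051)]
mug [790.  97.   3.] [(785, 100, 30, 4.4, 233), (801, 91, 31, 8.2, 26)]
bowl [776. -99.   3.] [(775, -99, 35, 5.6, 373), (773, -98, 35, 5.5, 296)]
```

View pics/crop.png

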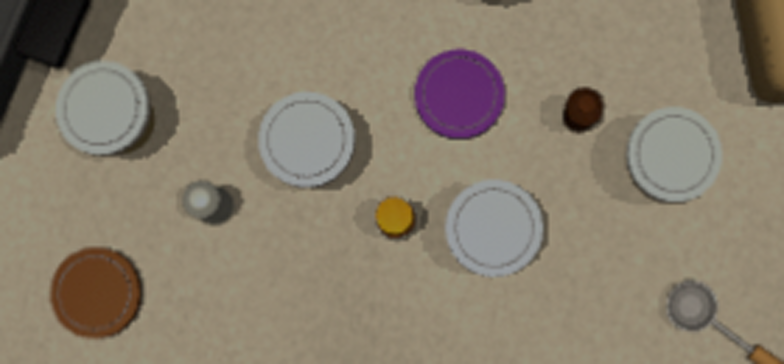

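The crop confirms it: A to D are the white lids on tubs, about 45 mm in radius with their tops at 75 mm. The purple and brown discs are low (z≈15). Mean positions are A(580,279), B(555,84), C(476,-94) and D(548,-262). I'll start with D, at its −x rim point (510,-262), and turn the tool to yaw 0 on the way.

```bash
python3 -m pendant '[{"xyz":[-0.024,-0.053,0],"roll":-9.4,"jaw":1},{"xyz":[-0.048,-0.107,0],"roll":-18.8,"jaw":1},{"xyz":[-0.072,-0.160,0],"roll":-28.2,"jaw":1},{"xyz":[-0.096,-0.213,0],"roll":-37.6,"jaw":1},{"xyz":[-0.120,-0.267,0],"roll":-47.1,"jaw":1},{"xyz":[-0.144,-0.320,0],"roll":-56.5,"jaw":1},{"xyz":[-0.168,-0.373,0.02],"roll":-65.9,"jaw":1},{"xyz":[-0.192,-0.427,0.05],"roll":-75.3,"jaw":1}]'
```

```text
time_s: 1.1
ee_pos: [509.5, -262.9, 136.8]
ee_rot: [179.9, -0.1, 0.3]
force: [0.4, -0.6, 0.4]
gripper_width: 14.2
```

```bash
python3 -m pendant '[{"xyz":[0,0,0.02],"roll":0,"jaw":1},{"xyz":[0,0,0.035],"roll":0,"jaw":1},{"xyz":[0,0,0.045],"roll":0,"jaw":1},{"xyz":[0,0,0.05],"roll":0,"jaw":1},{"xyz":[0,0,0.052],"roll":0,"jaw":1},{"xyz":[0,0,0.053],"roll":0,"jaw":1},{"xyz":[0,0,0.053],"roll":0,"jaw":1},{"xyz":[0,0,0.053],"roll":0,"jaw":1}]'
```

```text
time_s: 2.1
ee_pos: [507.8, -264.2, 84.2]
ee_rot: [180.0, -0.0, 0.0]
force: [-1.2, -0.1, 0.0]
gripper_width: 0.4
```

Run:
```python
from h import *
n="side";p,d=grab(n);cv2.imwrite("pics/s1.png",cv2.resize(p[90:280,200:400],None,fx=3,fy=3,interpolation=cv2.INTER_CUBIC))
s=env.state();print(s["ee_pos"],s["force"],s["gripper_width"])
```

```text
[ 507.80701959 -264.18509876   84.13805511] [ 0.28734229  0.8281966  -0.93890496] -0.06894637002964632
```

View pics/s1.png

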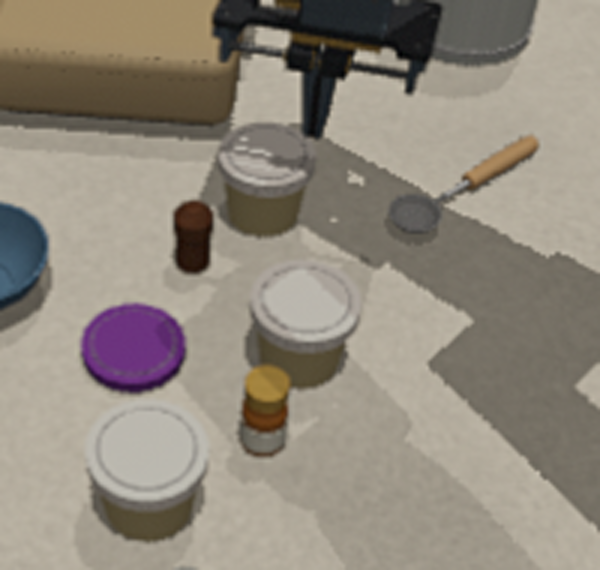

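The view shows the shut, slim fingertips just above D's −x rim edge, at crop pixel (313,135). I'll shift 4 mm inward so the press stays inside the rim, then press gently.

```bash
python3 -m pendant '[{"xyz":[0.004,-0.002,0],"roll":0,"jaw":1},{"xyz":[0.004,-0.002,0.003],"roll":0,"jaw":1},{"xyz":[0.004,-0.002,0.005],"roll":0,"jaw":1},{"xyz":[0.004,-0.002,0.007],"roll":0,"jaw":1},{"xyz":[0.004,-0.002,0.008],"roll":0,"jaw":1},{"xyz":[0.004,-0.002,0.009],"roll":0,"jaw":1},{"xyz":[0.004,-0.002,0.009],"roll":0,"jaw":1},{"xyz":[0.004,-0.002,0.009],"roll":0,"jaw":1}]'
python3 -m pendant '[{"xyz":[0,0,0.0005],"roll":0,"jaw":1},{"xyz":[0,0,0.001],"roll":0,"jaw":1},{"xyz":[0,0,0.0015],"roll":0,"jaw":1},{"xyz":[0,0,0.0015],"roll":0,"jaw":1},{"xyz":[0,0,0.0015],"roll":0,"jaw":1},{"xyz":[0,0,0.0015],"roll":0,"jaw":1},{"xyz":[0,0,0.0015],"roll":0,"jaw":1},{"xyz":[0,0,0.0015],"roll":0,"jaw":1}]'
```

```text
time_s: 3.15
ee_pos: [511.7, -262.2, 74.9]
ee_rot: [180.0, -0.0, 0.0]
force: [-0.3, -1.1, -0.7]
gripper_width: 0.4
time_s: 4.15
ee_pos: [511.7, -262.1, 73.4]
ee_rot: [180.0, -0.0, 0.0]
force: [0.3, 0.2, 0.2]
gripper_width: 0.7
```

```bash
python3 -m pendant '[{"xyz":[0,0,0.0005],"roll":0,"jaw":1},{"xyz":[0,0,0.001],"roll":0,"jaw":1},{"xyz":[0,0,0.001],"roll":0,"jaw":1},{"xyz":[0,0,0.001],"roll":0,"jaw":1},{"xyz":[0,0,0.001],"roll":0,"jaw":1},{"xyz":[0,0,0.001],"roll":0,"jaw":1},{"xyz":[0,0,0.001],"roll":0,"jaw":1},{"xyz":[0,0,0.001],"roll":0,"jaw":1}]'
python3 - <<'E'
from h import *
n="side";p,d=grab(n);cv2.imwrite("pics/s2.png",cv2.resize(p[110:180,240:340],None,fx=6,fy=6,interpolation=cv2.INTER_CUBIC))
W=world(n,d)
f=[]
m=(np.hypot(W[...,0]-549,W[...,1]+262)<32)&(abs(W[...,2]-74)<9)&(W[...,0]>530)
q=W[m];A=np.c_[q[:,:2]-[549,-262],np.ones(len(q))];print("side",np.linalg.lstsq(A,q[:,2],rcond=None)[0],len(q))
s=env.state();print(s["ee_pos"],s["force"])
E
```

```text
time_s: 5.15
ee_pos: [511.7, -262.1, 72.4]
ee_rot: [180.0, 0.0, 0.0]
force: [-0.3, 0.5, 0.3]
gripper_width: 0.4
side [-7.33903041e-03 -7.19730537e-03  7.55417462e+01] 230
[ 511.65639134 -262.12765486   72.35177615] [-0.66301038  0.16627423  0.28335883]
```

View pics/s2.png

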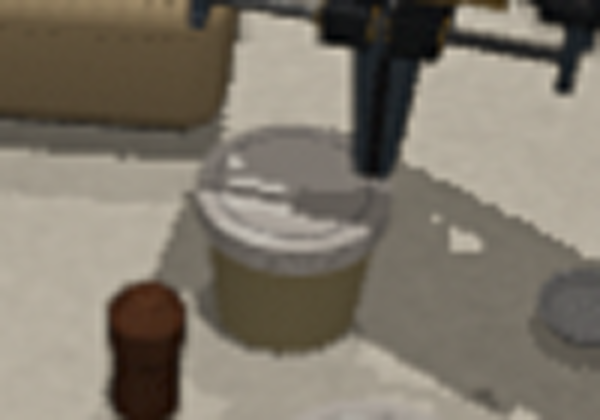

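Run:
```python
from h import *
def proj(n,P):
    c=env.camera_params(n);K=np.array(c["camera_matrix"],float);D=np.array(c["D"],float);T=np.linalg.inv(np.array(c["cam_to_world"]))
    q=(T[:3,:3]@P+T[:3,3])*[1,-1,-1]
    return cv2.projectPoints(q.reshape(1,1,3),np.zeros(3),np.zeros(3),K,D)[0].ravel()
for z in(72.4,75,79,83): print(z,proj("side",np.array([511.7,-262.1,z])))
P=[proj("side",np.array([548+45*np.cos(a),-262+45*np.sin(a),75])) for a in np.arange(0,6.28,np.pi/4)];print(np.round(P,1))
p,d=grab("side");W=world("side",d)
for v in range(128,146,1): print(v,[tuple(W[v,u].round().astype(int)) for u in (299,302,305)])
```

```text
72.4 [302.41881466 143.61612483]
75 [302.49470296 142.88711108]
79 [302.61191898 141.76053111]
83 [302.72970134 140.62782697]
[[273.7 137.5]
 [275.3 145.6]
 [285.6 150.9]
 [298.3 150. ]
 [305.6 143.5]
 [303.3 135.5]
 [293.3 130.6]
 [281.2 131.4]]
128 [(np.int64(522), np.int64(-246), np.int64(136)), (np.int64(514), np.int64(-245), np.int64(139)), (np.int64(507), np.int64(-246), np.int64(140))]
129 [(np.int64(522), np.int64(-248), np.int64(131)), (np.int64(514), np.int64(-244), np.int64(136)), (np.int64(506), np.int64(-243), np.int64(139))]
130 [(np.int64(521), np.int64(-243), np.int64(132)), (np.int64(514), np.int64(-247), np.int64(131)), (np.int64(506), np.int64(-244), np.int64(134))]
131 [(np.int64(521), np.int64(-243), np.int64(129)), (np.int64(514), np.int64(-247), np.int64(127)), (np.int64(505), np.int64(-242), np.int64(133))]
132 [(np.int64(521), np.int64(-244), np.int64(125)), (np.int64(514), np.int64(-248), np.int64(123)), (np.int64(505), np.int64(-243), np.int64(129))]
133 [(np.int64(521), np.int64(-245), np.int64(121)), (np.int64(513), np.int64(-243), np.int64(124)), (np.int
[... 1106 characters left out ...]
4(-264), np.int64(78)), (np.int64(514), np.int64(-268), np.int64(77)), (np.int64(520), np.int64(-365), np.int64(-3))]
142 [(np.int64(522), np.int64(-263), np.int64(75)), (np.int64(514), np.int64(-267), np.int64(74)), (np.int64(519), np.int64(-359), np.int64(-2))]
143 [(np.int64(521), np.int64(-258), np.int64(75)), (np.int64(513), np.int64(-260), np.int64(76)), (np.int64(518), np.int64(-354), np.int64(-2))]
144 [(np.int64(519), np.int64(-252), np.int64(78)), (np.int64(512), np.int64(-260), np.int64(73)), (np.int64(516), np.int64(-349), np.int64(-1))]
145 [(np.int64(519), np.int64(-251), np.int64(75)), (np.int64(511), np.int64(-253), np.int64(75)), (np.int64(515), np.int64(-342), np.int64(1))]
```

The image disagrees with the arm's reading. The visible fingertip ends about 12 mm or more above the lid, while the TCP reads z=72.4, and there is no force or tilt. I'll go down in small guarded steps.

```bash
python3 -m pendant '[{"xyz":[0,0,0.001],"roll":0,"jaw":1},{"xyz":[0,0,0.002],"roll":0,"jaw":1},{"xyz":[0,0,0.002],"roll":0,"jaw":1},{"xyz":[0,0,0.002],"roll":0,"jaw":1},{"xyz":[0,0,0.002],"roll":0,"jaw":1},{"xyz":[0,0,0.002],"roll":0,"jaw":1},{"xyz":[0,0,0.002],"roll":0,"jaw":1},{"xyz":[0,0,0.002],"roll":0,"jaw":1}]'
python3 - <<'E'
from h import *
p,d=grab("side");W=world("side",d)
m=(np.hypot(W[...,0]-549,W[...,1]+262)<32)&(abs(W[...,2]-74)<9)&(W[...,0]>530)
q=W[m];A=np.c_[q[:,:2]-[549,-262],np.ones(len(q))];print("side",np.linalg.lstsq(A,q[:,2],rcond=None)[0],len(q))
p,d=grab("top");W=world("top",d);cv2.imwrite("pics/t2.png",cv2.resize(p[110:290,240:440],None,fx=3.5,fy=3.5,interpolation=cv2.INTER_CUBIC))
m=(abs(W[...,0]-511)<150)&(abs(W[...,1]+262)<150)&(W[...,2]>85)
q=W[m]
for a in range(85,400,25):
    r=q[(q[:,2]>=a)&(q[:,2]<a+25)]
    if len(r): print(a,len(r),np.median(r,0).round(),r.min(0).round(),r.max(0).round())
E
```

```text
time_s: 6.25
ee_pos: [511.7, -262.1, 70.4]
ee_rot: [180.0, -0.0, 0.0]
force: [1.0, -0.2, 0.5]
gripper_width: 0.1
side [3.80333658e-03 3.08418007e-03 7.55904260e+01] 238
85 334 [ 644. -385.  105.] [ 614. -412.   87.] [ 661. -343.  110.]
110 1 [ 627. -372.  111.] [ 627. -372.  111.] [ 627. -372.  111.]
160 6 [ 584. -228.  183.] [ 513. -230.  178.] [ 588. -227.  184.]
185 84 [ 543. -233.  196.] [ 514. -238.  185.] [ 594. -226.  209.]
210 208 [ 582. -242.  220.] [ 446. -301.  210.] [ 600. -227.  228.]
235 12 [ 459. -271.  252.] [ 459. -284.  248.] [ 460. -260.  255.]
260 259 [ 468. -273.  278.] [ 459. -303.  261.] [ 484. -236.  284.]
285 35 [ 476. -253.  288.] [ 473. -279.  285.] [ 484. -241.  309.]
310 67 [ 477. -251.  325.] [ 473. -283.  310.] [ 489. -236.  333.]
335 51 [ 480. -246.  349.] [ 475. -272.  336.] [ 491. -234.  360.]
360 33 [ 484. -240.  367.] [ 475. -258.  360.] [ 495. -232.  378.]
385 81 [ 480. -245.  396.] [ 473. -267.  388.] [ 550. -206.  409.]
```

View pics/t2.png

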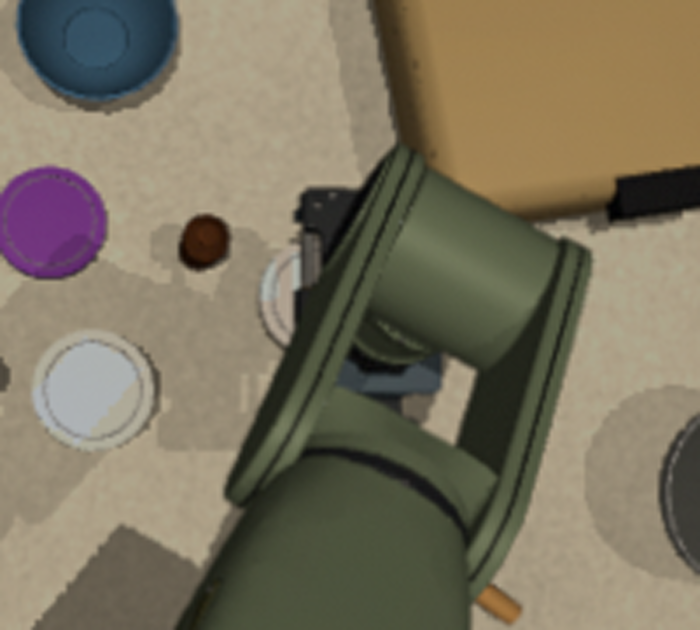

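```bash
python3 -m pendant '[{"xyz":[0,0,0.001],"roll":0,"jaw":1},{"xyz":[0,0,0.002],"roll":0,"jaw":1},{"xyz":[0,0,0.003],"roll":0,"jaw":1},{"xyz":[0,0,0.003],"roll":0,"jaw":1},{"xyz":[0,0,0.003],"roll":0,"jaw":1},{"xyz":[0,0,0.003],"roll":0,"jaw":1},{"xyz":[0,0,0.003],"roll":0,"jaw":1},{"xyz":[0,0,0.003],"roll":0,"jaw":1}]'
python3 - <<'E'
from h import *
p,d=grab("side");W=world("side",d);cv2.imwrite("pics/s3.png",cv2.resize(p[110:180,240:340],None,fx=7,fy=7,interpolation=cv2.INTER_NEAREST))
m=(np.hypot(W[...,0]-549,W[...,1]+262)<32)&(abs(W[...,2]-74)<9)&(W[...,0]>530)
q=W[m];A=np.c_[q[:,:2]-[549,-262],np.ones(len(q))];print("side",np.linalg.lstsq(A,q[:,2],rcond=None)[0],len(q))
for v in range(136,147): print(v,p[v,302],[tuple(int(x) for x in W[v,u].round()) for u in (301,303)])
E
```

```text
time_s: 7.35
ee_pos: [511.7, -262.1, 67.4]
ee_rot: [180.0, -0.0, 0.0]
force: [0.5, -0.5, -1.0]
gripper_width: 0.3
side [-4.62485987e-03  8.92788826e-04  7.56660519e+01] 232
136 [13 14 14] [(515, -246, 111), (510, -244, 114)]
137 [13 12 13] [(515, -245, 108), (509, -243, 112)]
138 [14 14 13] [(514, -244, 106), (509, -245, 107)]
139 [12 11 10] [(514, -246, 101), (509, -245, 103)]
140 [26 27 28] [(514, -244, 99), (508, -241, 103)]
141 [59 61 65] [(517, -269, 75), (508, -242, 98)]
142 [84 89 95] [(517, -267, 73), (511, -265, 76)]
143 [84 90 95] [(515, -259, 76), (510, -260, 77)]
144 [86 91 96] [(515, -256, 75), (510, -259, 74)]
145 [ 89  95 100] [(514, -253, 75), (509, -255, 74)]
146 [87 92 98] [(513, -251, 73), (508, -250, 75)]
```

View pics/s3.png

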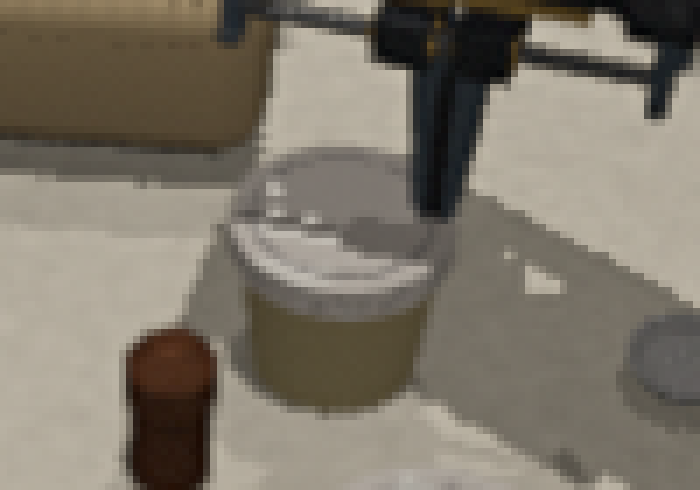

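The depth images now agree. The finger's front-bottom edge is at z≈98 and the body's underside at ≈178, while the TCP reads 67–70. So the reported z is about 29 mm too low, and contact should come near reading 46. I'll go down 15 mm and then creep.

```bash
python3 -m pendant '[{"xyz":[0,0,0.004],"roll":0,"jaw":1},{"xyz":[0,0,0.008],"roll":0,"jaw":1},{"xyz":[0,0,0.011],"roll":0,"jaw":1},{"xyz":[0,0,0.013],"roll":0,"jaw":1},{"xyz":[0,0,0.014],"roll":0,"jaw":1},{"xyz":[0,0,0.015],"roll":0,"jaw":1},{"xyz":[0,0,0.015],"roll":0,"jaw":1},{"xyz":[0,0,0.015],"roll":0,"jaw":1}]'
python3 - <<'E'
from h import *
p,d=grab("side");W=world("side",d);cv2.imwrite("pics/s4.png",cv2.resize(p[110:180,240:340],None,fx=7,fy=7,interpolation=cv2.INTER_NEAREST))
m=(np.hypot(W[...,0]-549,W[...,1]+262)<32)&(abs(W[...,2]-74)<9)&(W[...,0]>530)
q=W[m];A=np.c_[q[:,:2]-[549,-262],np.ones(len(q))];print("side",np.linalg.lstsq(A,q[:,2],rcond=None)[0],len(q))
for v in range(140,150): print(v,p[v,302],[tuple(int(x) for x in W[v,u].round()) for u in (301,303)])
E
```

```text
time_s: 8.4
ee_pos: [511.7, -262.1, 52.4]
ee_rot: [180.0, -0.0, 0.0]
force: [0.2, 1.1, 0.7]
gripper_width: 0.7
side [-1.88637475e-03 -1.35996812e-02  7.54088749e+01] 240
140 [17 18 17] [(514, -245, 98), (509, -245, 100)]
141 [17 17 16] [(514, -248, 93), (508, -242, 99)]
142 [21 19 19] [(514, -249, 89), (508, -242, 96)]
143 [19 18 14] [(513, -245, 88), (508, -243, 91)]
144 [26 25 23] [(513, -243, 86), (507, -242, 88)]
145 [53 55 56] [(512, -243, 83), (507, -243, 84)]
146 [83 88 93] [(513, -248, 75), (508, -251, 74)]
147 [86 91 96] [(512, -245, 75), (508, -252, 70)]
148 [80 85 90] [(511, -241, 75), (508, -253, 65)]
149 [80 85 89] [(511, -241, 71), (507, -252, 63)]
```

```bash
python3 -m pendant '[{"xyz":[0,0,0.002],"roll":0,"jaw":1},{"xyz":[0,0,0.003],"roll":0,"jaw":1},{"xyz":[0,0,0.004],"roll":0,"jaw":1},{"xyz":[0,0,0.0045],"roll":0,"jaw":1},{"xyz":[0,0,0.005],"roll":0,"jaw":1},{"xyz":[0,0,0.005],"roll":0,"jaw":1},{"xyz":[0,0,0.005],"roll":0,"jaw":1},{"xyz":[0,0,0.005],"roll":0,"jaw":1}]'
```

```text
time_s: 9.45
ee_pos: [511.7, -262.1, 47.4]
ee_rot: [180.0, -0.0, 0.0]
force: [-0.1, -0.2, -0.4]
gripper_width: 0.1
```

```bash
python3 -m pendant '[{"xyz":[0,0,0.0005],"roll":0,"jaw":1},{"xyz":[0,0,0.001],"roll":0,"jaw":1},{"xyz":[0,0,0.001],"roll":0,"jaw":1},{"xyz":[0,0,0.001],"roll":0,"jaw":1},{"xyz":[0,0,0.001],"roll":0,"jaw":1},{"xyz":[0,0,0.001],"roll":0,"jaw":1},{"xyz":[0,0,0.001],"roll":0,"jaw":1},{"xyz":[0,0,0.001],"roll":0,"jaw":1}]'
```

```text
time_s: 10.45
ee_pos: [511.7, -262.1, 46.7]
ee_rot: [180.0, -0.0, 0.0]
force: [-1.8, 0.9, 6.0]
gripper_width: 0.6
```

```bash
cat >> h.py <<'E'
def tilt(c,ex=0):
    for n in("side","top"):
        p,d=grab(n);W=world(n,d)
        m=(np.hypot(W[...,0]-c[0],W[...,1]-c[1])<38)&(abs(W[...,2]-74)<9)&(W[...,0]>c[0]-19+ex)
        q=W[m]
        if len(q)<40: print(n,"few");continue
        A=np.c_[q[:,:2]-c,np.ones(len(q))];print(n,np.linalg.lstsq(A,q[:,2],rcond=None)[0].round(3),len(q))
    s=env.state();print(s["time_s"],s["ee_pos"].round(2),s["force"].round(2))
E
python3 -c "
from h import *
tilt([549,-262])"
```

```text
side [ 1.5000e-02 -3.0000e-03  7.5351e+01] 309
top [-2.7000e-02 -5.3000e-02  7.7028e+01] 145
10.55 [ 511.71 -262.16   46.72] [-0.76 -0.07  5.95]
```

D is sound: it takes 6 N, stays level, and contact comes at reading 46.8. Next is C, at (440,-94).

```bash
python3 -m pendant '[{"xyz":[0,0,-0.015],"roll":0,"jaw":1},{"xyz":[0,0,-0.03],"roll":0,"jaw":1},{"xyz":[-0.018,-0.042,-0.03],"roll":0,"jaw":1},{"xyz":[-0.036,-0.084,-0.03],"roll":0,"jaw":1},{"xyz":[-0.054,-0.126,-0.03],"roll":0,"jaw":1},{"xyz":[-0.072,-0.168,-0.03],"roll":0,"jaw":1},{"xyz":[-0.072,-0.168,-0.02],"roll":0,"jaw":1},{"xyz":[-0.072,-0.168,-0.010],"roll":0,"jaw":1}]'
```

```text
time_s: 11.55
ee_pos: [440.8, -94.6, 56.7]
ee_rot: [179.9, -0.1, 0.0]
force: [0.9, 0.0, 0.4]
gripper_width: 0.2
```

```bash
python3 -m pendant '[{"xyz":[0,0,0],"roll":0,"jaw":1},{"xyz":[0,0,0.003],"roll":0,"jaw":1},{"xyz":[0,0,0.005],"roll":0,"jaw":1},{"xyz":[0,0,0.006],"roll":0,"jaw":1},{"xyz":[0,0,0.007],"roll":0,"jaw":1},{"xyz":[0,0,0.007],"roll":0,"jaw":1},{"xyz":[0,0,0.007],"roll":0,"jaw":1},{"xyz":[0,0,0.007],"roll":0,"jaw":1}]'
python3 - <<'E'
from h import *
p,d=grab("side");W=world("side",d)
cv2.imwrite("pics/s5.png",cv2.resize(p[150:230,260:360],None,fx=7,fy=7,interpolation=cv2.INTER_NEAREST))
E
```

```text
time_s: 12.55
ee_pos: [439.7, -94.1, 49.4]
ee_rot: [180.0, -0.0, 0.0]
force: [0.7, -0.3, -0.1]
gripper_width: 0.4
```

View pics/s5.png

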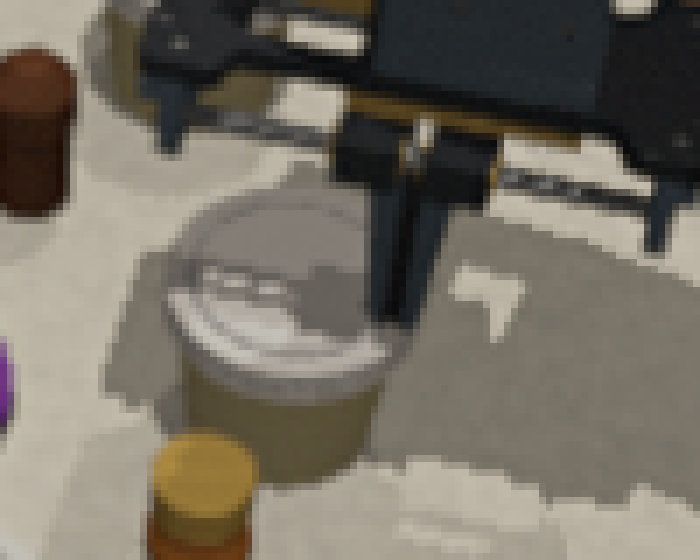

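The tip is just above C's −x rim at crop pixel (395,325). Nine pictures viewed so far. Now I creep down.

```bash
python3 -m pendant '[{"xyz":[0,0,0.0005],"roll":0,"jaw":1},{"xyz":[0,0,0.001],"roll":0,"jaw":1},{"xyz":[0,0,0.0015],"roll":0,"jaw":1},{"xyz":[0,0,0.002],"roll":0,"jaw":1},{"xyz":[0,0,0.0025],"roll":0,"jaw":1},{"xyz":[0,0,0.003],"roll":0,"jaw":1},{"xyz":[0,0,0.003],"roll":0,"jaw":1},{"xyz":[0,0,0.003],"roll":0,"jaw":1}]'
python3 -c "
from h import *
tilt([476,-94])"
```

```text
time_s: 13.6
ee_pos: [439.6, -94.1, 46.7]
ee_rot: [180.0, -0.0, 0.0]
force: [-2.6, 0.4, 5.7]
gripper_width: 0.5
side [3.0000e-03 1.0000e-03 7.5176e+01] 445
top few
13.7 [439.62 -94.14  46.7 ] [-1.49  0.95  4.83]
```

C is sound too: 5.7 N, level. Next is B at (519,84).

```bash
python3 -m pendant '[{"xyz":[0,0,-0.015],"roll":0,"jaw":1},{"xyz":[0,0,-0.03],"roll":0,"jaw":1},{"xyz":[0.02,-0.044,-0.03],"roll":0,"jaw":1},{"xyz":[0.04,-0.089,-0.03],"roll":0,"jaw":1},{"xyz":[0.06,-0.133,-0.03],"roll":0,"jaw":1},{"xyz":[0.08,-0.178,-0.03],"roll":0,"jaw":1},{"xyz":[0.08,-0.178,-0.02],"roll":0,"jaw":1},{"xyz":[0.08,-0.178,-0.010],"roll":0,"jaw":1}]'
python3 -m pendant '[{"xyz":[0,0,0],"roll":0,"jaw":1},{"xyz":[0,0,0.004],"roll":0,"jaw":1},{"xyz":[0,0,0.007],"roll":0,"jaw":1},{"xyz":[0,0,0.008],"roll":0,"jaw":1},{"xyz":[0,0,0.009],"roll":0,"jaw":1},{"xyz":[0,0,0.0095],"roll":0,"jaw":1},{"xyz":[0,0,0.010],"roll":0,"jaw":1},{"xyz":[0,0,0.010],"roll":0,"jaw":1}]'
python3 -c "
from h import *
tilt([555.5,84])"
```

```text
time_s: 14.7
ee_pos: [518.7, 83.5, 55.3]
ee_rot: [180.0, 0.1, 0.0]
force: [-0.5, -0.6, 0.6]
gripper_width: 0.2
time_s: 15.7
ee_pos: [519.4, 83.9, 46.4]
ee_rot: [180.0, 0.0, 0.0]
force: [-0.8, 0.1, 0.3]
gripper_width: 0.7
side [ 2.0000e-02 -6.0000e-03  7.5543e+01] 507
top few
15.8 [519.39  83.91  46.41] [-1.01 -0.38  1.4 ]
```

```bash
python3 -m pendant '[{"xyz":[0,0,0.0003],"roll":0,"jaw":1},{"xyz":[0,0,0.0006],"roll":0,"jaw":1},{"xyz":[0,0,0.001],"roll":0,"jaw":1},{"xyz":[0,0,0.001],"roll":0,"jaw":1},{"xyz":[0,0,0.001],"roll":0,"jaw":1},{"xyz":[0,0,0.001],"roll":0,"jaw":1},{"xyz":[0,0,0.001],"roll":0,"jaw":1},{"xyz":[0,0,0.001],"roll":0,"jaw":1}]'
python3 -c "
from h import *
tilt([555.5,84])"
```

```text
time_s: 16.8
ee_pos: [519.5, 83.9, 45.3]
ee_rot: [180.0, 0.0, 0.0]
force: [-2.6, 0.3, 2.5]
gripper_width: 0.2
side [ 7.8000e-02 -8.0000e-03  7.6239e+01] 516
top few
16.9 [519.5   83.87  45.33] [-3.56  0.91  2.8 ]
```

B is tipping (slope 0.078). One more millimetre to confirm it.

```bash
python3 -m pendant '[{"xyz":[0,0,0.0004],"roll":0,"jaw":1},{"xyz":[0,0,0.0008],"roll":0,"jaw":1},{"xyz":[0,0,0.0012],"roll":0,"jaw":1},{"xyz":[0,0,0.0015],"roll":0,"jaw":1},{"xyz":[0,0,0.0015],"roll":0,"jaw":1},{"xyz":[0,0,0.0015],"roll":0,"jaw":1},{"xyz":[0,0,0.0015],"roll":0,"jaw":1},{"xyz":[0,0,0.0015],"roll":0,"jaw":1}]'
python3 - <<'E'
from h import *
tilt([555.5,84])
p,d=grab("side");cv2.imwrite("pics/s6.png",cv2.resize(p[200:290,210:310],None,fx=6,fy=6,interpolation=cv2.INTER_CUBIC))
E
```

```text
time_s: 17.9
ee_pos: [519.6, 83.9, 44.1]
ee_rot: [180.0, -0.0, 0.0]
force: [-2.8, -0.3, 5.2]
gripper_width: 0.1
side [ 0.146  0.    76.906] 504
top few
18.0 [519.58  83.87  44.11] [-2.97 -0.2   5.04]
```

View pics/s6.png

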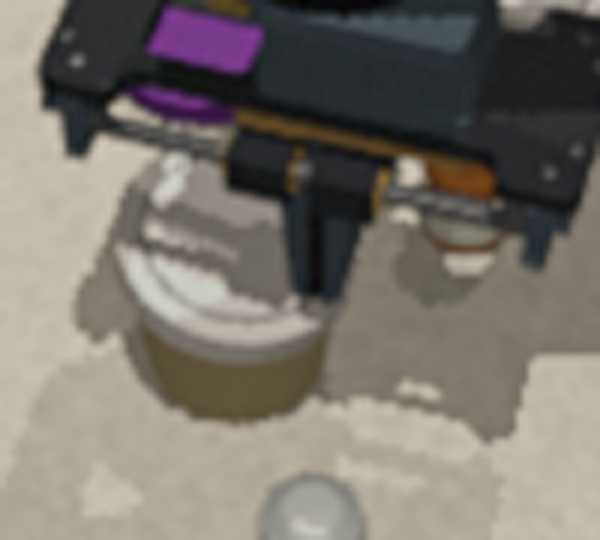

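B is the loose lid: it tips 0.146 rad, and the picture shows it tilted under the finger at (320,290). Now I lift off, move to its middle and press slowly.

```bash
python3 -m pendant '[{"xyz":[0,0,-0.007],"roll":0,"jaw":1},{"xyz":[0,0,-0.015],"roll":0,"jaw":1},{"xyz":[0.012,0,-0.015],"roll":0,"jaw":1},{"xyz":[0.024,0,-0.015],"roll":0,"jaw":1},{"xyz":[0.036,0,-0.015],"roll":0,"jaw":1},{"xyz":[0.036,0,-0.01],"roll":0,"jaw":1},{"xyz":[0.036,0,-0.007],"roll":0,"jaw":1},{"xyz":[0.036,0,-0.006],"roll":0,"jaw":1}]'
python3 -c "
from h import *
tilt([555.5,84],-30)"
python3 -m pendant '[{"xyz":[0,0,0.001],"roll":0,"jaw":1},{"xyz":[0,0,0.002],"roll":0,"jaw":1},{"xyz":[0,0,0.0025],"roll":0,"jaw":1},{"xyz":[0,0,0.003],"roll":0,"jaw":1},{"xyz":[0,0,0.0032],"roll":0,"jaw":1},{"xyz":[0,0,0.0034],"roll":0,"jaw":1},{"xyz":[0,0,0.0036],"roll":0,"jaw":1},{"xyz":[0,0,0.0036],"roll":0,"jaw":1}]'
```

```text
time_s: 19.05
ee_pos: [554.8, 83.8, 49.3]
ee_rot: [180.0, 0.1, 0.0]
force: [-0.5, -0.4, 0.2]
gripper_width: 0.3
side [5.0000e-03 2.0000e-03 7.5281e+01] 543
top few
19.15 [555.14  83.89  49.65] [-0.11  0.45  0.17]
time_s: 20.15
ee_pos: [555.7, 83.9, 46.8]
ee_rot: [180.0, -0.0, 0.0]
force: [-0.9, 0.2, 4.3]
gripper_width: 0.4
```

```bash
python3 -m pendant '[{"xyz":[0,0,0.0003],"roll":0,"jaw":1},{"xyz":[0,0,0.0006],"roll":0,"jaw":1},{"xyz":[0,0,0.0009],"roll":0,"jaw":1},{"xyz":[0,0,0.0012],"roll":0,"jaw":1},{"xyz":[0,0,0.0015],"roll":0,"jaw":1},{"xyz":[0,0,0.0018],"roll":0,"jaw":1},{"xyz":[0,0,0.002],"roll":0,"jaw":1},{"xyz":[0,0,0.002],"roll":0,"jaw":1}]'
```

```text
time_s: 21.15
ee_pos: [555.7, 83.9, 45.2]
ee_rot: [180.0, -0.0, 0.0]
force: [-1.8, -0.4, 8.1]
gripper_width: 0.3
```

```bash
python3 -m pendant '[{"xyz":[0,0,0.0003],"roll":0,"jaw":1},{"xyz":[0,0,0.0006],"roll":0,"jaw":1},{"xyz":[0,0,0.0009],"roll":0,"jaw":1},{"xyz":[0,0,0.0012],"roll":0,"jaw":1},{"xyz":[0,0,0.0015],"roll":0,"jaw":1},{"xyz":[0,0,0.0018],"roll":0,"jaw":1},{"xyz":[0,0,0.0021],"roll":0,"jaw":1},{"xyz":[0,0,0.0021],"roll":0,"jaw":1}]'
python3 -c "
from h import *
tilt([555.5,84],-30)"
```

```text
time_s: 22.15
ee_pos: [555.7, 83.9, 43.1]
ee_rot: [180.0, -0.0, 0.0]
force: [-1.9, -0.6, 6.3]
gripper_width: 0.6
side [8.0000e-03 4.0000e-03 7.1981e+01] 544
top few
22.25 [555.65  83.92  43.13] [-2.29 -1.22  8.45]
```

```bash
python3 -m pendant '[{"xyz":[0,0,0.0002],"roll":0,"jaw":1},{"xyz":[0,0,0.0003],"roll":0,"jaw":1},{"xyz":[0,0,0.0004],"roll":0,"jaw":1},{"xyz":[0,0,0.0004],"roll":0,"jaw":1},{"xyz":[0,0,0.0004],"roll":0,"jaw":1},{"xyz":[0,0,0.0004],"roll":0,"jaw":1},{"xyz":[0,0,0.0004],"roll":0,"jaw":1},{"xyz":[0,0,0.0004],"roll":0,"jaw":1}]'
```

```text
time_s: 23.25
ee_pos: [555.7, 83.9, 42.8]
ee_rot: [180.0, -0.0, 0.0]
force: [-2.2, -0.8, 9.3]
gripper_width: 0.5
```

```bash
python3 -m pendant '[{"xyz":[0,0,0.0001],"roll":0,"jaw":1},{"xyz":[0,0,0.0002],"roll":0,"jaw":1},{"xyz":[0,0,0.0002],"roll":0,"jaw":1},{"xyz":[0,0,0.0002],"roll":0,"jaw":1},{"xyz":[0,0,0.0002],"roll":0,"jaw":1},{"xyz":[0,0,0.0002],"roll":0,"jaw":1},{"xyz":[0,0,0.0002],"roll":0,"jaw":1},{"xyz":[0,0,0.0002],"roll":0,"jaw":1}]'
python3 - <<'E'
from h import *
tilt([555.5,84],-30)
p,d=grab("side");cv2.imwrite("pics/s7.png",p)
E
```

```text
time_s: 24.25
ee_pos: [555.7, 83.9, 42.8]
ee_rot: [180.0, -0.0, 0.0]
force: [-2.5, -0.5, 9.6]
gripper_width: 0.1
side [1.0000e-03 1.0000e-02 7.1501e+01] 539
top few
24.35 [555.64  83.91  42.77] [-1.37 -0.7   9.47]
```

View pics/s7.png

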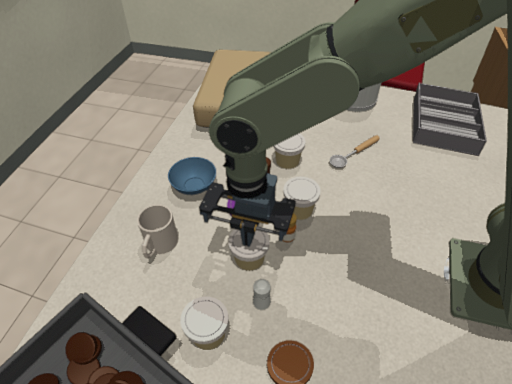

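The lid has gone 4.0 mm down and stopped. The surroundings look unchanged and the fingers rest on it at pixel (248,238), so I'm handing in.

```bash
python3 -c "
from h import *
print(env.job_done())"
```

```text
the job is handed in; nothing more can be done
None
```

The loose lid was the one at about (555, 84). It is now fully home and level, and the closed fingertips are still holding it down with about 9.5 N.

- **Finding it:** I pressed three lids in turn near their rims. The ones at (548, -262) and (476, -94) took about 6 N and stayed level. The one at (555, 84) tipped 0.146 rad. I did not press the fourth, at (580, 279), because the loose one was already found.
- **Pressing it home:** I pushed its middle down slowly, and it slid at about 8 N. The last extra push moved it no further.
- **Last checks:** The arm measured 4.0 mm of travel and the camera about 3.8 mm. The top is at about 71.5 mm and the tilt is under 0.01 rad. In the last picture the things standing around look unmoved. I handed in at about 24 s, and the highest force I read on any lid was about 10 N.
- **What disagreed:** The arm's reported TCP height was about 28 mm lower than the fingertips really were. The two cameras also differed by about 4 mm sideways. I set heights by the camera depth and by feeling for contact. The top camera's view of the lid was blocked by the arm, so the final level check comes from the side camera only.

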